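Check the push-button seals of the laundry canisters

TASK

Press the button of each of the four canister lids fully home and see whether it stays down when you let go. Leave every canister that latches standing closed with its button down; where the button comes back up, take the lid off (it tips up by its thumb tab) and lower it, without dropping it, into the wicker basket, lying flat on the basket's floor, button up. Leave the canisters standing where they are and the other things alone.

Things in the scene. Friction and masses are not known exactly. Their poses are not given: they have to be found in the camera images.
- basket: Low open wicker basket, fixed on the worktop: 194 mm (its x) by 264 mm (its y) outside, walls 7 mm thick (up to 10 mm with the weave) and 45 mm high above the worktop, inner floor 5 mm above the worktop, so 180 by 250 mm inside. Origin at the centre of its underside; x and y along its sides, z up.
- can_a: Clear plastic storage canister, 80 mm square, 110 mm high, wall 3 mm, with clothes pegs inside (loose, about 0.8 kg). Origin at the centre of its underside, z up, x and y square to its sides.
- lid_a: White lid (90 g) loose on can_a. Origin: underside centre, 98 mm up when seated; z up, -x to its thumb tab. Heights over origin: plug 70 mm square 0-12 mm (2 mm play in the mouth), flange 90 mm square 12-18 (lies on the rim), sloping collar 54 mm across its top at 24, domed grey button 42 mm across, top 35 when up, 27 fully down. Too wide to grip across, dome too smooth: lift by the tab.
- lid_a_tab (a point): Middle of lid_a's thumb tab (lid's axes), 52 mm from the lid's centre, 29 mm over its origin: flat, 36 mm wide (lid's y), 8 mm thick, growing from the flange's -x edge outward and up at 62 degrees above level; 14 mm of it lies beyond this point, 14 mm before. Pinched across its thickness by fingers pointing down along it (28 degrees off vertical, towards the lid).
- button_a (a joint): How far lid_a's button is down: 0 up (start), 0.008 m fully down, hard stop. Pressing at 20 mm/s takes up to 10 N, some up to 16 N at 50 mm/s. A sound latch snaps through half-way and stays down; a worn one comes back up on release, creeping for about 1 s. A sound one pressed less than half-way also returns. Which are worn cannot be seen.
- can_b: Clear plastic storage canister, 80 mm square, 110 mm high, wall 3 mm, with clothes pegs inside (loose, about 0.8 kg). Origin at the centre of its underside, z up, x and y square to its sides.
- lid_b: White lid (90 g) loose on can_b. Origin: underside centre, 98 mm up when seated; z up, -x to its thumb tab. Heights over origin: plug 70 mm square 0-12 mm (2 mm play in the mouth), flange 90 mm square 12-18 (lies on the rim), sloping collar 54 mm across its top at 24, domed grey button 42 mm across, top 35 when up, 27 fully down. Too wide to grip across, dome too smooth: lift by the tab.
- lid_b_tab (a point): Middle of lid_b's thumb tab (lid's axes), 52 mm from the lid's centre, 29 mm over its origin: flat, 36 mm wide (lid's y), 8 mm thick, growing from the flange's -x edge outward and up at 62 degrees above level; 14 mm of it lies beyond this point, 14 mm before. Pinched across its thickness by fingers pointing down along it (28 degrees off vertical, towards the lid).
- button_b (a joint): How far lid_b's button is down: 0 up (start), 0.008 m fully down, hard stop. Pressing at 20 mm/s takes up to 10 N, some up to 16 N at 50 mm/s. A sound latch snaps through half-way and stays down; a worn one comes back up on release, creeping for about 1 s. A sound one pressed less than half-way also returns. Which are worn cannot be seen.
- can_c: Clear plastic storage canister, 80 mm square, 110 mm high, wall 3 mm, with clothes pegs inside (loose, about 0.8 kg). Origin at the centre of its underside, z up, x and y square to its sides.
- lid_c: White lid (90 g) loose on can_c. Origin: underside centre, 98 mm up when seated; z up, -x to its thumb tab. Heights over origin: plug 70 mm square 0-12 mm (2 mm play in the mouth), flange 90 mm square 12-18 (lies on the rim), sloping collar 54 mm across its top at 24, domed grey button 42 mm across, top 35 when up, 27 fully down. Too wide to grip across, dome too smooth: lift by the tab.
- lid_c_tab (a point): Middle of lid_c's thumb tab (lid's axes), 52 mm from the lid's centre, 29 mm over its origin: flat, 36 mm wide (lid's y), 8 mm thick, growing from the flange's -x edge outward and up at 62 degrees above level; 14 mm of it lies beyond this point, 14 mm before. Pinched across its thickness by fingers pointing down along it (28 degrees off vertical, towards the lid).
- button_c (a joint): How far lid_c's button is down: 0 up (start), 0.008 m fully down, hard stop. Pressing at 20 mm/s takes up to 10 N, some up to 16 N at 50 mm/s. A sound latch snaps through half-way and stays down; a worn one comes back up on release, creeping for about 1 s. A sound one pressed less than half-way also returns. Which are worn cannot be seen.
- can_d: Clear plastic storage canister, 80 mm square, 110 mm high, wall 3 mm, with clothes pegs inside (loose, about 0.8 kg). Origin at the centre of its underside, z up, x and y square to its sides.
- lid_d: White lid (90 g) loose on can_d. Origin: underside centre, 98 mm up when seated; z up, -x to its thumb tab. Heights over origin: plug 70 mm square 0-12 mm (2 mm play in the mouth), flange 90 mm square 12-18 (lies on the rim), sloping collar 54 mm across its top at 24, domed grey button 42 mm across, top 35 when up, 27 fully down. Too wide to grip across, dome too smooth: lift by the tab.
- lid_d_tab (a point): Middle of lid_d's thumb tab (lid's axes), 52 mm from the lid's centre, 29 mm over its origin: flat, 36 mm wide (lid's y), 8 mm thick, growing from the flange's -x edge outward and up at 62 degrees above level; 14 mm of it lies beyond this point, 14 mm before. Pinched across its thickness by fingers pointing down along it (28 degrees off vertical, towards the lid).
- button_d (a joint): How far lid_d's button is down: 0 up (start), 0.008 m fully down, hard stop. Pressing at 20 mm/s takes up to 10 N, some up to 16 N at 50 mm/s. A sound latch snaps through half-way and stays down; a worn one comes back up on release, creeping for about 1 s. A sound one pressed less than half-way also returns. Which are worn cannot be seen.
- amber_bottle: Bystander, loose, to be left alone: small amber bottle, 42 mm across, 85 mm high. Origin at its underside.
- detergent: Bystander, loose, to be left alone: white detergent bottle, 72 mm across, 190 mm high. Origin at its underside.
- brush: Bystander, loose, to be left alone: wooden scrubbing brush lying on its bristles, 130 mm long along its x, 34 mm high. Origin at its underside.
- dose_cup: Bystander, loose, to be left alone: white dosing cup, 52 mm across, 42 mm high. Origin at its underside.
- spray: Bystander, loose, to be left alone: amber trigger-spray bottle, 68 mm across, 195 mm high. Origin at its underside.
- lint_roller: Bystander, loose, to be left alone: lint roller lying down, 210 mm long along its x, 48 mm across. Origin at its underside.
Things that resemble listed ones, but are neither listed nor needed, are in the scene too. What is shaped like the lid_a but orange or yellow is not meant.

How it is judged:
By the outcome, as a careful person would: the job done as asked, in the order asked, and still so for the second after the job is handed in, with the robot touching nothing.
It also fails if it takes over 64 s, if anything falls off the work surface, if the arm or the gripper's body presses on something with over 40 N, if the wrist force passes 120 N, or if a joint passes its speed limit or range.

ROBOT

A 6-joint arm with a two-finger parallel gripper is mounted at the origin on the work surface. World frame = base frame: x ahead of the robot, y to its left, z up, the work surface at z = 0. Lengths are in m, angles in rad, forces in N, time in s.
With the tool pointing down it reaches from about 0.4 to 0.825 m from the base axis. Payload 7 kg.
Tool frame: the origin (TCP) lies between the finger pads; the fingertips stand arm.tip_reach ahead of it and the grasp point (between the pads) is the TCP (arm.tip_reach is the distance from the TCP to the fingertips, in m); z points along the fingers, y is the line along which they close (so a half turn about z gives the same grasp; the last joint's range is limited). The gripper opens to 85 mm and grips with 20 to 120 N. Pads are 22 mm wide; open, the fingers measure 114 mm over their backs; the gripper's body (76 mm by 85 mm) begins 54 mm behind the grasp point. The pads swing forward as they close: fully open they stand 13 mm farther back than shut.
Start: joints at [1.634, 0.359, 0.012, 0, -1.224, -0.288], TCP at [0.15, 0.658, 0.25] pointing down, gripper open.
Joint ranges: [-3.07, 3.07], [-1.43, 2.12], [-1.02, 1.25], [-3.03, 1.67], [-3.05, -0], [-3.03, 3.03]. Speed limits (rad/s): [2.39, 2.39, 3.01, 3.14, 3.14, 3.14].

INTERFACE

Orientations are given as a 3x3 rotation matrix whose columns are the frame's x, y, z axes.
In Python, from station import arm gives the robot as it stands.
- The arm moves only by the tool arm_command, never from a script. Its argument "increments" is a list of rows, each an object with "rotation": the turn, a rotation vector about the tool's x, y, z in degrees, a list of three; "delta_pos": the shift along the tool's x, y, z in mm, a list of three; "grip": the opening in per cent of the stroke, from 0 (shut) to 100 (fully open). In form: [{"rotation": [ax, ay, az], "delta_pos": [tx, ty, tz], "grip": grip}, ...]. A call has 1 to 12 rows; each row is the pose to reach, as a shift and turn from the pose commanded when the call began, along the tool's axes at that moment; what a row does not reach only later rows make up. A row lasts 1/8 s, in which the tool goes at most 62.5 mm and 10.7 degrees, less where a joint would pass 70% of its speed; a pose out of reach is approached as far as the arm can. A call with a gripper value outside its range is refused whole. The fingers move at their own pace and stop on an object; "newtons" is the grip in N (left out, the last holds). Time passes only in rows, so rows that repeat a pose let the fingers close. It gives the time, the measured TCP pose, the force, the opening and the grip force at its end, in the units of the state.
- arm.state(): the state, without advancing time (a new reading comes with each control period).
- arm.get_image(name): name is "scene" or "top" or "wrist"; returns a dict with "image" (480x640x3 uint8, blue, green, red), "depth" (480x640 float32, m along the optical axis (not along the pixel's ray), 0 where there is no reading), "mtx" (3x3 intrinsics, pixels), "R" (3x3) and "t" (3): a world point X has camera coordinates R X + t. Camera axes: x right, y down, z forward; pixel columns grow to the right and rows downward; lengths in m; the calibration is good to about 2 mm. A picture is of the moment at which its call begins.
- arm.close_job(): hands the job in; it is judged then, once.
Trained networks look in a picture, given as the dict that the camera call returned (one of the last four; its "shot" number tells which), for a name from the list of things; names that differ only in an ending like _2 or _b are one class to them, and where a whole thing is asked for, a point or a joint stands for the part that bears it (a point fixed in the world has none). Each returns a list of dicts, best first, with "confidence" (0 to 1); they miss things now and then, are a little off and sometimes report something else, mostly with a low value. They report only what shows in the picture. A call takes as long as a camera call. They do not tell look-alikes from the thing itself.
- arm.look_for(picture, query): "centre" ([column, row] in pixels, amid what is visible of it).
- arm.silhouettes(picture, query): "region" (480x640 bool, what is visible of it) and "centre" ([column, row] in pixels, amid what is visible of it).
- arm.tip_of(picture, query): "centre" ([column, row] in pixels: a listed point, or the origin of a listed thing).
The state is a dict: "time_s": time; "joint_positions": joint angles; "dq": joint speeds; "tau": joint torques, N m; "position": TCP position; "orientation": TCP orientation; "ft_force": force on the tool from outside, world axes, zero at the start; "ft_torque": the same for the moment, N m; "grip_width": finger opening in m; "gripper_force": force on a finger pad.
Only numpy, scipy, OpenCV 4.12 (cv2) and the standard library are available. Lean on these libraries where they do the work, as an engineer would, in place of code of your own. Each camera call takes 0.05 s, during which the arm holds its last target. There are 200 camera calls.

## Working session

There is one attempt and no reset: what is moved stays moved. The work goes in short steps, Python scripts to look and compute and a tool call to move; the robot and the scene stay as the last step left them, time stands still between calls to the robot, and variables do not carry over. Pictures are saved under pics/ and viewed, at most 13 in all, crops included, and the job is handed in when it is done.

Besides the shell and the picture viewer there is one more tool, called after "Emit:" as name(argument=value, ...) on one line, values as JSON. arm_command: Moves the arm, as the interface text tells. Its arguments: {"type":"object","properties":{"increments":{"type":"array"},"newtons":{"type":"number"}},"required":["increments"]}

```bash
mkdir -p pics; ls; python3 - <<'E'
from station import arm
import cv2,numpy as np
s=arm.state();print({k:np.round(v,3).tolist() for k,v in s.items()},arm.tip_reach)
for n in("scene","top"):
    p=arm.get_image(n);cv2.imwrite(f"pics/{n}0.png",p["image"])
    np.savez(f"pics/{n}0.npz",**{k:p[k] for k in("image","depth","mtx","R","t")})
    for q in("lid_a","lid_a_tab","can_a","basket"):
        f=arm.tip_of if q!="basket" else arm.look_for
        for d in f(p,q):
            print(n,q,np.round(d["centre"]).tolist(),round(d["confidence"],2))
E
```

```text
pics
{'time_s': 0.0, 'joint_positions': [1.634, 0.359, 0.011, -0.0, -1.224, -0.288], 'dq': [-0.002, 0.001, -0.0, 0.002, 0.001, 0.0], 'tau': [-0.0, -58.332, 29.341, 6.937, -0.006, 0.0], 'position': [0.15, 0.658, 0.249], 'orientation': [[0.975, -0.223, -0.0], [-0.223, -0.975, -0.002], [0.0, 0.002, -1.0]], 'ft_force': [0.266, 0.181, 0.093], 'ft_torque': [0.039, 0.011, -0.023], 'gripper_force': 0.0, 'grip_width': 0.085} 0.019
scene lid_a [298.0, 289.0] 0.97
scene lid_a [318.0, 242.0] 0.89
scene lid_a [285.0, 242.0] 0.75
scene lid_a [314.0, 211.0] 0.7
scene lid_a [384.0, 250.0] 0.69
scene lid_a [360.0, 215.0] 0.68
scene lid_a [398.0, 220.0] 0.65
scene lid_a [138.0, 285.0] 0.56
scene lid_a_tab [304.0, 200.0] 0.94
scene lid_a_tab [299.0, 238.0] 0.82
scene lid_a_tab [154.0, 274.0] 0.78
scene lid_a_tab [306.0, 226.0] 0.64
scene lid_a_tab [359.0, 199.0] 0.6
scene lid_a_tab [431.0, 265.0] 0.37
scene can_a [384.0, 279.0] 0.95
scene can_a [319.0, 273.0] 0.94
scene can_a [298.0, 320.0] 0.87
scene can_a [396.0, 249.0] 0.86
scene basket [147.0, 341.0] 0.81
scene basket [401.0, 214.0] 0.71
scene basket [395.0, 212.0] 0.54
top lid_a [186.0, 314.0] 0.91
top lid_a [190.0, 207.0] 0.9
top lid_a [320.0, 308.0] 0.85
top lid_a [235.0, 364.0] 0.81
top lid_a [514.0, 327.0] 0.77
top lid_a [254.0, 159.0] 0.75
top lid_a [380.0, 159.0] 0.75
top lid_a [316.0, 215.0] 0.58
top lid_a_tab [235.0, 393.0] 0.97
top lid_a_tab [498.0, 321.0] 0.8
top lid_a_tab [319.0, 235.0] 0.7
top lid_a_tab [308.0, 292.0] 0.69
top lid_a_tab [165.0, 332.0] 0.6
top lid_a_tab [381.0, 178.0] 0.16
top can_a [376.0, 174.0] 0.95
top can_a [196.0, 217.0] 0.84
top can_a [256.0, 276.0] 0.75
top can_a [265.0, 173.0] 0.57
top can_a [317.0, 224.0] 0.44
top basket [522.0, 211.0] 0.98
top basket [315.0, 132.0] 0.47
```

View pics/top0.png

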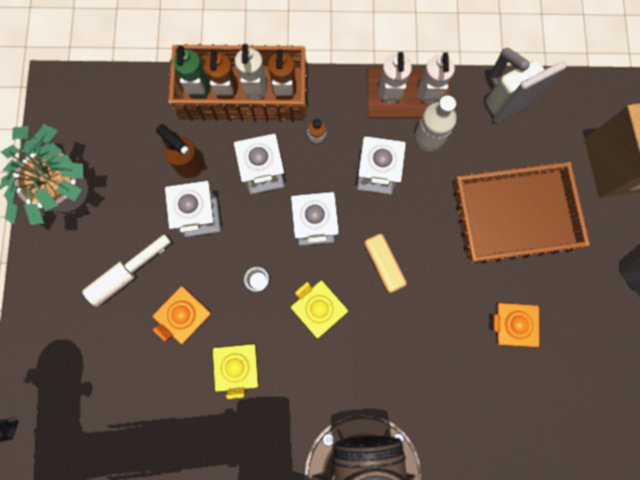

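View pics/scene0.png

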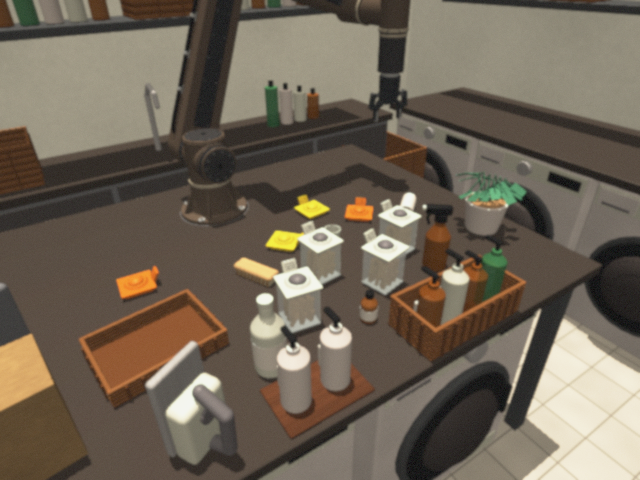

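Top view: the white-lidded canisters are at (259,158), (189,205), (315,215) and (382,159), with tabs toward the bottom of the image. Look-alikes are the orange lids at (181,315) and (519,325), the yellow lids at (319,309) and (235,368), and the bottle crate at (238,82). The wanted basket is the empty one at (522,212).

```bash
cat > h.py <<'E'
import numpy as np,cv2
def load(f): return dict(np.load(f))
def world(p):
    h,w=p["depth"].shape;u,v=np.meshgrid(np.arange(w),np.arange(h));d=p["depth"]
    K=p["mtx"];c=np.stack([(u-K[0,2])/K[0,0]*d,(v-K[1,2])/K[1,1]*d,d],-1)
    return (c-p["t"])@p["R"]
def atz(p,uv,z):
    r=p["R"].T@np.linalg.inv(p["mtx"])@np.array([uv[0],uv[1],1.]);c=-p["R"].T@p["t"]
    return c+r*(z-c[2])/r[2]
def pix(p,X):
    c=p["R"]@np.asarray(X)+p["t"];q=p["mtx"]@c;return q[:2]/q[2]
E
python3 - <<'E'
from h import *
p=load("pics/top0.npz");W=world(p)
print("cam",-p["R"].T@p["t"],p["mtx"][0,0])
hsv=cv2.cvtColor(p["image"],cv2.COLOR_BGR2HSV)
for n,(u,v) in dict(A=(259,158),B=(189,205),C=(315,215),D=(382,159)).items():
    # points in window
    w=W[v-45:v+50,u-45:u+46].reshape(-1,3);d=p["depth"][v-45:v+50,u-45:u+46].ravel()
    w=w[d>0]
    fl=w[(w[:,2]>.108)&(w[:,2]<.124)]
    r=cv2.minAreaRect((fl[:,:2]*1000).astype(np.float32))
    bt=w[(w[:,2]>.1275)];
    print(n,"rect",np.round(r[0]),np.round(r[1]),round(r[2],1),"medz",np.median(fl[:,2]).round(4),"zmax",bt[:,2].max().round(4),
      "btn",atz(p,(u,v),.130).round(3))
for n,q in dict(bask=[(458,178),(573,165),(588,242),(473,260)]).items():
    for x in q: print(n,atz(p,x,.045).round(3))
z=W[...,2]
print("floor z",W[212,522],W[300,420])
for n,(u,v) in dict(amber=(316,130),det=(435,125),spray=(180,155),brush=(386,263),cup=(257,280),lint=(125,270),soap=(397,75),plant=(60,190)).items():
    print(n,W[v,u].round(3))
big=cv2.resize(p["image"][120:260,150:430],None,fx=2.8,fy=2.8,interpolation=cv2.INTER_CUBIC);cv2.imwrite("pics/crop1.png",big)
E
```

```text
cam [0.27521324 0.0971503  1.22697851] 543.8958168051257
A rect [623. 206.] [194. 105.] 25.3 medz 0.1167 zmax 0.1443 btn [0.657 0.223 0.13 ]
B rect [589. 373.] [149.  90.] 8.3 medz 0.1168 zmax 0.1455 btn [0.554 0.365 0.13 ]
C rect [563. 106.] [192. 146.] 89.5 medz 0.1169 zmax 0.1451 btn [0.534 0.104 0.13 ]
D rect [698. -57.] [113. 190.] 62.4 medz 0.1171 zmax 0.1443 btn [ 0.657 -0.037  0.13 ]
bask [ 0.643 -0.22   0.045]
bask [ 0.676 -0.486  0.045]
bask [ 0.496 -0.505  0.045]
bask [ 0.454 -0.245  0.045]
floor z [ 0.57331488 -0.37588805  0.00667646] [ 0.36908664 -0.13214836  0.00362588]
amber [0.747 0.104 0.064]
det [ 0.734 -0.152  0.131]
spray [0.664 0.391 0.123]
brush [ 0.449 -0.053  0.033]
cup [0.413 0.235 0.001]
lint [0.429 0.515 0.048]
soap [ 0.846 -0.072  0.136]
plant [0.585 0.633 0.126]
```

View pics/crop1.png

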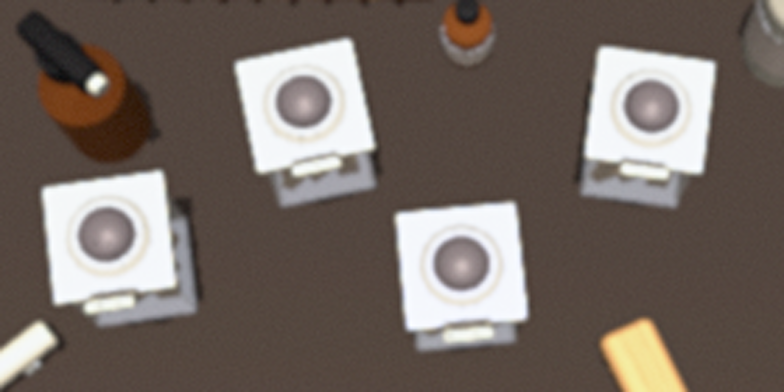

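The crop confirms the four white lids with grey domes, and every tab faces the robot (image bottom). Next I'll get exact lid poses and the moves to the first press.

```bash
cat >> h.py <<'E'
def lids(p):
    W=world(p);out={}
    hsv=cv2.cvtColor(p["image"],cv2.COLOR_BGR2HSV)
    for n,g in dict(A=(.657,.223),B=(.554,.365),C=(.534,.104),D=(.657,-.037)).items():
        near=np.hypot(W[...,0]-g[0],W[...,1]-g[1])<.085
        m=(near&(hsv[...,2]>215)&(hsv[...,1]<60)&(W[...,2]>.108)&(W[...,2]<.125)).astype(np.uint8)
        m=cv2.morphologyEx(m,cv2.MORPH_OPEN,np.ones((3,3)))
        c=max(cv2.findContours(m,0,2)[0],key=cv2.contourArea)[:,0]
        q=np.array([atz(p,x,.116)[:2] for x in c])*1000
        r=cv2.minAreaRect(q.astype(np.float32));a=(r[2]+45)%90-45
        b=np.hypot(W[...,0]-r[0][0]/1e3,W[...,1]-r[0][1]/1e3)<.012
        tb=near&(W[...,2]>.128)&(np.hypot(W[...,0]-r[0][0]/1e3,W[...,1]-r[0][1]/1e3)>.04)&(np.hypot(W[...,0]-r[0][0]/1e3,W[...,1]-r[0][1]/1e3)<.07)
        out[n]=(r[0],r[1],a,np.median(W[b][:,2]),W[tb].mean(0),tb.sum())
    return out
E
python3 - <<'E'
from h import *
p=load("pics/top0.npz")
hsv=cv2.cvtColor(p["image"],cv2.COLOR_BGR2HSV)
for n,o in lids(p).items(): 
    dx,dy=o[0][0]/1e3-o[4][0],o[0][1]/1e3-o[4][1]
    print(n,np.round(o[0],1),np.round(o[1],1),"yaw %.1f btnz %.4f"%(o[2],o[3]),o[4].round(3),o[5],"tabyaw",np.degrees(np.arctan2(dy,dx)).round(1))
# button centres
for n,(u,v) in dict(A=(259,158),B=(189,205),C=(315,215),D=(382,159)).items():
    s=(slice(v-14,v+15),slice(u-14,u+15));m=(hsv[s][...,2]<200).astype(np.uint8)
    k,l,st,ce=cv2.connectedComponentsWithStats(m);i=1+st[1:,4].argmax();print(n,atz(p,ce[i]+[u-14,v-14],.129).round(4),st[i,4])
# basket by rim colour+height
W=world(p);m=(W[...,2]>.035)&(W[...,2]<.055)&(W[...,1]<-.18)&(W[...,1]>-.55)&(W[...,0]>.4)&(W[...,0]<.72)
q=(W[m][:,:2]*1000).astype(np.float32);print("basket",cv2.minAreaRect(q),len(q),np.percentile(q,[1,99],axis=0))
E
```

```text
A [663.8 225.9] [89.1 88.5] yaw 12.7 btnz 0.1321 [0.611 0.213 0.138] 85 tabyaw 13.8
B [559.5 368.9] [89.1 88.7] yaw 8.7 btnz 0.1321 [0.506 0.36  0.138] 96 tabyaw 9.9
C [538.7 105.5] [89.2 88.8] yaw 5.8 btnz 0.1323 [0.485 0.1   0.138] 100 tabyaw 6.1
D [662.3 -38.3] [88.8 89.2] yaw -8.0 btnz 0.1321 [ 0.608 -0.031  0.139] 85 tabyaw -8.1
A [0.6617 0.2257 0.129 ] 310
B [0.5576 0.3681 0.129 ] 326
C [0.5372 0.1058 0.129 ] 315
D [ 0.6604 -0.0374  0.129 ] 304
basket ((576.080322265625, -397.56915283203125), (218.72329711914062, 354.8276062011719), 12.172441482543945) 2206 [[ 456.63708954 -548.76451416]
 [ 709.06301575 -220.90036545]]
```

```bash
cat >> h.py <<'E'
def pose(yaw,tilt=0):
    """tool x=-lid y, fingers down, tilted by tilt deg towards lid +x"""
    y,t=np.radians(yaw),np.radians(tilt)
    ex=np.array([np.cos(y),np.sin(y),0]);ey=np.array([-np.sin(y),np.cos(y),0])
    z=np.sin(t)*ex+np.cos(t)*np.array([0,0,-1.]);x=-ey
    return np.stack([x,np.cross(z,x),z],1)
def go(s,pos,R=None):
    from scipy.spatial.transform import Rotation as Ro
    O=np.array(s["orientation"]);d=O.T@(np.array(pos)-s["position"])*1000
    r=Ro.from_matrix(O.T@R).as_rotvec(degrees=True) if R is not None else np.zeros(3)
    return "pos",d.round(1),"rot",r.round(1)
E
python3 - <<'E'
from h import *
from station import arm
print(go(arm.state(),[.559,.3685,.165],pose(0)))
E
```

```text
('pos', array([462.8, 191.1,  85.3]), 'rot', array([ 0. , -0. , 77.1]))
```

Emit:
arm_command(increments=[{"rotation":[0,0,77],"delta_pos":[463,191,70],"grip":0},{"rotation":[0,0,77],"delta_pos":[463,191,70],"grip":0},{"rotation":[0,0,77],"delta_pos":[463,191,70],"grip":0},{"rotation":[0,0,77],"delta_pos":[463,191,70],"grip":0},{"rotation":[0,0,77],"delta_pos":[463,191,70],"grip":0},{"rotation":[0,0,77],"delta_pos":[463,191,70],"grip":0},{"rotation":[0,0,77],"delta_pos":[463,191,70],"grip":0},{"rotation":[0,0,77],"delta_pos":[463,191,70],"grip":0},{"rotation":[0,0,77],"delta_pos":[463,191,70],"grip":0},{"rotation":[0,0,77],"delta_pos":[463,191,80],"grip":0}], newtons=60)

```text
time_s: 1.75
position: [0.56, 0.3685, 0.1705]
orientation: [[0.001, -1.0, 0.001], [-1.0, -0.001, 0.001], [-0.001, -0.001, -1.0]]
ft_force: [-0.3, 0.7, -0.2]
grip_width: -0.0
gripper_force: 0.0
```

```bash
python3 - <<'E'
from h import *
from station import arm
s=arm.state();print(s["time_s"],np.round(s["joint_positions"],3),np.round(s["ft_force"],2));print(go(s,[.559,.3685,.165],pose(0)))
p=arm.get_image("wrist");cv2.imwrite("pics/w1.png",p["image"])
E
```

```text
1.75 [ 0.872  0.406 -0.105  0.    -1.058 -0.871] [-0.3   0.74 -0.19]
('pos', array([-0. ,  1. ,  5.5]), 'rot', array([-0.1,  0.1,  0.1]))
```

View pics/w1.png

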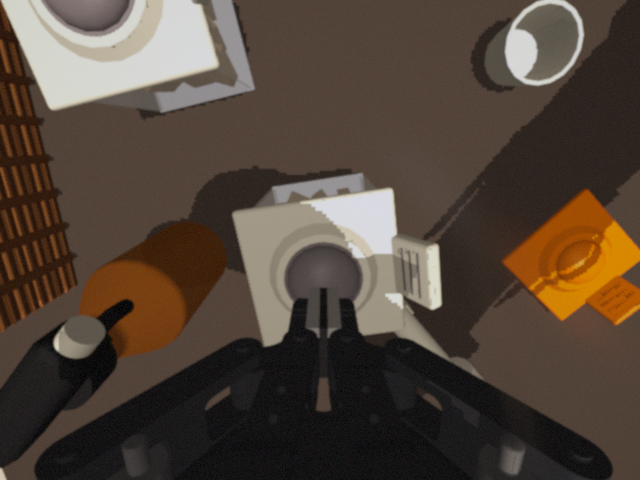

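Wrist view: the fingertips are over the grey dome at (323,290), and the lid's tab is to the right at (420,270). Pressing.

Emit:
arm_command(increments=[{"rotation":[0,0,0],"delta_pos":[0,1,16],"grip":0},{"rotation":[0,0,0],"delta_pos":[0,1,19],"grip":0},{"rotation":[0,0,0],"delta_pos":[0,1,21.5],"grip":0},{"rotation":[0,0,0],"delta_pos":[0,1,24],"grip":0},{"rotation":[0,0,0],"delta_pos":[0,1,26.5],"grip":0},{"rotation":[0,0,0],"delta_pos":[0,1,28.5],"grip":0},{"rotation":[0,0,0],"delta_pos":[0,1,28.5],"grip":0}])

```text
time_s: 2.68
position: [0.5584, 0.3686, 0.1436]
orientation: [[0.002, -1.0, 0.001], [-1.0, -0.002, 0.0], [-0.0, -0.001, -1.0]]
ft_force: [-5.0, -1.8, 12.2]
grip_width: -0.0002
gripper_force: 6.1
```

Emit:
arm_command(increments=[{"rotation":[0,0,0],"delta_pos":[0,0,2],"grip":0},{"rotation":[0,0,0],"delta_pos":[0,0,2],"grip":0}])

```text
time_s: 2.92
position: [0.5588, 0.3687, 0.1435]
orientation: [[0.003, -1.0, 0.003], [-1.0, -0.003, 0.001], [-0.001, -0.003, -1.0]]
ft_force: [-8.8, -2.5, 21.7]
grip_width: -0.0002
gripper_force: 11.3
```

Position unchanged as the force rose, so it is at the hard stop. Next is A.

Emit:
arm_command(increments=[{"rotation":[0,0,0],"delta_pos":[0,0,-35],"grip":0},{"rotation":[0,0,0],"delta_pos":[142.5,-104,-35],"grip":0},{"rotation":[0,0,0],"delta_pos":[142.5,-104,-35],"grip":0},{"rotation":[0,0,0],"delta_pos":[142.5,-104,-35],"grip":0},{"rotation":[0,0,0],"delta_pos":[142.5,-104,-18],"grip":0},{"rotation":[0,0,0],"delta_pos":[142.5,-104,-11],"grip":0},{"rotation":[0,0,0],"delta_pos":[142.5,-104,-8.5],"grip":0},{"rotation":[0,0,0],"delta_pos":[142.5,-104,-6],"grip":0},{"rotation":[0,0,0],"delta_pos":[142.5,-104,-3.5],"grip":0},{"rotation":[0,0,0],"delta_pos":[142.5,-104,-1],"grip":0},{"rotation":[0,0,0],"delta_pos":[142.5,-104,1],"grip":0},{"rotation":[0,0,0],"delta_pos":[142.5,-104,1],"grip":0}])

```text
time_s: 4.42
position: [0.6631, 0.2274, 0.1435]
orientation: [[0.004, -1.0, 0.004], [-1.0, -0.004, 0.002], [-0.002, -0.004, -1.0]]
ft_force: [-9.3, 0.5, 22.5]
grip_width: -0.0001
gripper_force: 11.7
```

Emit:
arm_command(increments=[{"rotation":[0,0,0],"delta_pos":[0,0,-40],"grip":0},{"rotation":[0,0,0],"delta_pos":[121,125,-40],"grip":0},{"rotation":[0,0,0],"delta_pos":[121,125,-40],"grip":0},{"rotation":[0,0,0],"delta_pos":[121,125,-35],"grip":0},{"rotation":[0,0,0],"delta_pos":[121,125,-18],"grip":0},{"rotation":[0,0,0],"delta_pos":[121,125,-12],"grip":0},{"rotation":[0,0,0],"delta_pos":[121,125,-9.5],"grip":0},{"rotation":[0,0,0],"delta_pos":[121,125,-7],"grip":0},{"rotation":[0,0,0],"delta_pos":[121,125,-4.5],"grip":0},{"rotation":[0,0,0],"delta_pos":[121,125,-2],"grip":0},{"rotation":[0,0,0],"delta_pos":[121,125,0],"grip":0},{"rotation":[0,0,0],"delta_pos":[121,125,0],"grip":0}])

```text
time_s: 5.92
position: [0.5395, 0.1056, 0.1433]
orientation: [[0.004, -1.0, 0.005], [-1.0, -0.004, 0.001], [-0.001, -0.005, -1.0]]
ft_force: [-12.8, -0.9, 35.4]
grip_width: -0.0
gripper_force: 18.2
```

Emit:
arm_command(increments=[{"rotation":[0,0,0],"delta_pos":[0,0,-40],"grip":0},{"rotation":[0,0,0],"delta_pos":[143.5,-123,-40],"grip":0},{"rotation":[0,0,0],"delta_pos":[143.5,-123,-40],"grip":0},{"rotation":[0,0,0],"delta_pos":[143.5,-123,-35],"grip":0},{"rotation":[0,0,0],"delta_pos":[143.5,-123,-19],"grip":0},{"rotation":[0,0,0],"delta_pos":[143.5,-123,-13],"grip":0},{"rotation":[0,0,0],"delta_pos":[143.5,-123,-10.5],"grip":0},{"rotation":[0,0,0],"delta_pos":[143.5,-123,-8],"grip":0},{"rotation":[0,0,0],"delta_pos":[143.5,-123,-5.5],"grip":0},{"rotation":[0,0,0],"delta_pos":[143.5,-123,-3],"grip":0},{"rotation":[0,0,0],"delta_pos":[143.5,-123,-1],"grip":0},{"rotation":[0,0,0],"delta_pos":[143.5,-123,-1],"grip":0}])

```text
time_s: 7.42
position: [0.6613, -0.0378, 0.1435]
orientation: [[0.005, -1.0, 0.003], [-1.0, -0.005, -0.001], [0.001, -0.003, -1.0]]
ft_force: [-4.9, -4.5, 16.9]
grip_width: 0.0001
gripper_force: 8.6
```

Emit:
arm_command(increments=[{"rotation":[0,0,0],"delta_pos":[0,0,-60],"grip":0},{"rotation":[0,0,0],"delta_pos":[212,161,-130],"grip":30},{"rotation":[0,0,0],"delta_pos":[212,161,-130],"grip":30},{"rotation":[0,0,0],"delta_pos":[212,161,-130],"grip":30},{"rotation":[0,0,0],"delta_pos":[212,161,-130],"grip":30},{"rotation":[0,0,0],"delta_pos":[212,161,-130],"grip":30},{"rotation":[0,0,0],"delta_pos":[212,161,-130],"grip":30},{"rotation":[0,0,0],"delta_pos":[212,161,-130],"grip":30},{"rotation":[0,0,0],"delta_pos":[212,161,-130],"grip":30},{"rotation":[0,0,0],"delta_pos":[212,161,-130],"grip":30}])

```text
time_s: 8.68
position: [0.501, -0.2497, 0.2694]
orientation: [[0.003, -1.0, -0.001], [-1.0, -0.003, 0.0], [-0.0, 0.001, -1.0]]
ft_force: [0.1, 0.4, -0.1]
grip_width: 0.0257
gripper_force: 0.0
```

```bash
python3 - <<'E'
from h import *
from station import arm
s=arm.state();print(s["time_s"],np.round(s["position"],3),np.round(s["joint_positions"],2),s["grip_width"])
p=arm.get_image("top");cv2.imwrite("pics/top1.png",p["image"])
np.savez("pics/top1.npz",**{k:p[k] for k in("image","depth","mtx","R","t")})
try:
  for n,o in lids(p).items(): print(n,np.round(o[0],1),np.round(o[1],1),"yaw %.1f btnz %.4f"%(o[2],o[3]))
except Exception as e: print(e)
# basket
p0=load("pics/top0.npz");W=world(p0);z=W[...,2]
for d in arm.silhouettes(p,"basket")[:1]:
    m=d["region"].astype(np.uint8);c=max(cv2.findContours(m,0,2)[0],key=cv2.contourArea)[:,0]
    q=np.array([atz(p,x,.045)[:2] for x in c])*1000;print(d["confidence"],cv2.minAreaRect(q.astype(np.float32)))
hsv=cv2.cvtColor(p0["image"],cv2.COLOR_BGR2HSV)
m=((hsv[...,1]>120)&(hsv[...,0]<15)&(W[...,1]<-.18)&(W[...,1]>-.53)&(W[...,0]>.42)&(W[...,0]<.72)).astype(np.uint8)
m=cv2.morphologyEx(m,cv2.MORPH_CLOSE,np.ones((5,5)))
c=max(cv2.findContours(m,0,2)[0],key=cv2.contourArea)[:,0]
q=np.array([atz(p0,x,.045)[:2] for x in c])*1000;print(cv2.minAreaRect(q.astype(np.float32)))
E
```

```text
8.675 [ 0.501 -0.25   0.269] [-0.11  0.16 -0.22 -0.   -1.2   0.12] 0.025698651072430384
A [663.6 226. ] [89.  88.6] yaw 13.0 btnz 0.1246
B [559.2 369.1] [88.8 88.7] yaw 9.0 btnz 0.1246
C [538.3 105.6] [89.3 88.9] yaw 5.9 btnz 0.1245
D [668.8 -20.2] [50.9 80.9] yaw -8.3 btnz 0.1241
0.58 ((505.3566589355469, -422.7020263671875), (83.57025146484375, 181.74351501464844), 19.00040054321289)
((566.5757446289062, -356.686767578125), (206.00384521484375, 283.2881774902344), 8.177938461303711)
```

Buttons A, B and C read down. D is partly hidden by the arm, so I'll clear the view and look again.

Emit:
arm_command(increments=[{"rotation":[0,0,0],"delta_pos":[120,40,0],"grip":30},{"rotation":[0,0,0],"delta_pos":[120,40,0],"grip":30},{"rotation":[0,0,0],"delta_pos":[120,40,0],"grip":30},{"rotation":[0,0,0],"delta_pos":[120,40,0],"grip":30}])

```text
time_s: 9.28
position: [0.4606, -0.3707, 0.2694]
orientation: [[0.001, -1.0, -0.001], [-1.0, -0.001, 0.0], [-0.0, 0.001, -1.0]]
ft_force: [0.5, 0.2, 0.7]
grip_width: 0.0254
gripper_force: 0.0
```

```bash
python3 - <<'E'
from h import *
from station import arm
p=arm.get_image("top");cv2.imwrite("pics/top2.png",p["image"])
for n,o in lids(p).items(): print(n,np.round(o[0],1),np.round(o[1],1),"yaw %.1f btnz %.4f"%(o[2],o[3]))
E
```

```text
A [663.6 226. ] [89.  88.6] yaw 13.0 btnz 0.1240
B [559.2 369.1] [88.8 88.7] yaw 9.0 btnz 0.1240
C [538.3 105.6] [89.3 88.9] yaw 5.9 btnz 0.1239
D [662.3 -38.4] [88.9 88.9] yaw -7.8 btnz 0.1314
```

View pics/top2.png

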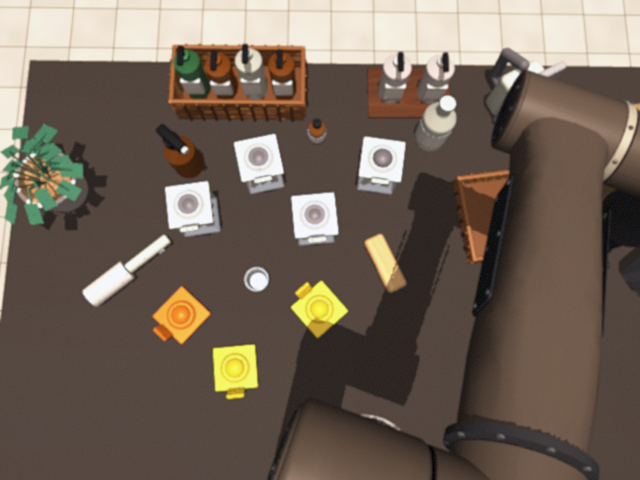

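D came back up, while A, B and C stay down, so only D's lid goes to the basket. Next is the pre-grasp on D's tab.

```bash
cat >> h.py <<'E'
def tcp(c,yaw,z0,along=7,back=0):
    R=pose(yaw,28);y=np.radians(yaw);ex=np.array([np.cos(y),np.sin(y),0])
    return np.array([c[0],c[1],z0])-.052*ex+[0,0,.029]-R[:,2]*(along+back)/1000,R
E
python3 - <<'E'
from h import *
from station import arm
s=arm.state()
P,R=tcp((.6623,-.0384),-7.9,.098,7,55);print(P,go(s,P,R))
P,R=tcp((.6623,-.0384),-7.9,.098,7,0);print(P)
E
```

```text
[ 0.58196251 -0.02725225  0.18174275] ('pos', array([-342.6, -121.8,   87.9]), 'rot', array([28. ,  2. ,  7.9]))
[ 0.6075384  -0.0308012   0.13318063]
```

Emit:
arm_command(increments=[{"rotation":[28,2,8],"delta_pos":[-342.5,-122,88],"grip":32},{"rotation":[28,2,8],"delta_pos":[-342.5,-122,88],"grip":32},{"rotation":[28,2,8],"delta_pos":[-342.5,-122,88],"grip":32},{"rotation":[28,2,8],"delta_pos":[-342.5,-122,88],"grip":32},{"rotation":[28,2,8],"delta_pos":[-342.5,-122,88],"grip":32},{"rotation":[28,2,8],"delta_pos":[-342.5,-122,88],"grip":32},{"rotation":[28,2,8],"delta_pos":[-342.5,-122,88],"grip":32},{"rotation":[28,2,8],"delta_pos":[-342.5,-122,88],"grip":32},{"rotation":[28,2,8],"delta_pos":[-342.5,-122,88],"grip":32}])

```text
time_s: 10.45
position: [0.5818, -0.0271, 0.1818]
orientation: [[-0.138, -0.874, 0.465], [-0.99, 0.122, -0.065], [0.0, -0.47, -0.883]]
ft_force: [-0.2, -0.7, -0.2]
grip_width: 0.0273
gripper_force: 0.0
```

```bash
python3 - <<'E'
from h import *
from station import arm
s=arm.state();P,R=tcp((.6623,-.0384),-7.9,.098,7,0);print(go(s,P,R))
p=arm.get_image("wrist")
print([ (np.round(d["centre"]).tolist(),round(d["confidence"],2)) for d in arm.tip_of(p,"lid_d_tab")])
T=P+R[:,2]*.007;print(pix(p,T))
cv2.imwrite("pics/w2.png",p["image"])
W=world(p);print(W[pix(p,T)[1].astype(int),pix(p,T)[0].astype(int)],T)
E
```

```text
('pos', array([ 0.1, -0.1, 55.1]), 'rot', array([-0., -0., -0.]))
[([321.0, 268.0], 0.66)]
[325.11292445 268.39364862]
[ 0.60387835 -0.03616902  0.13889737] [ 0.61079351 -0.03125288  0.127     ]
```

View pics/w2.png

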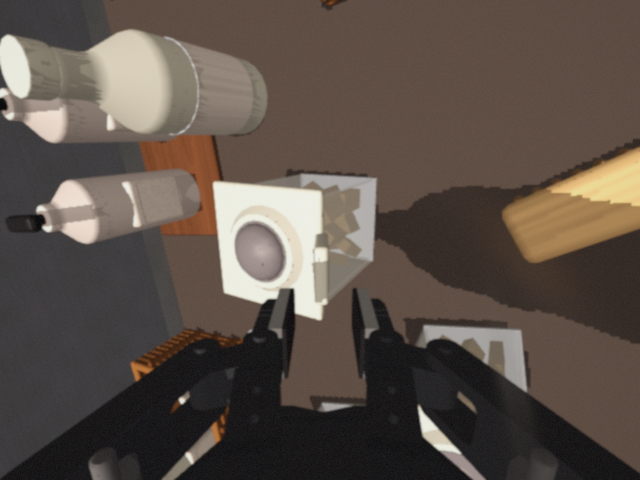

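The tab is edge-on at (321,268), midway between the fingers at (292,310) and (357,310). Advancing and pinching.

Emit:
arm_command(increments=[{"rotation":[0,0,0],"delta_pos":[0,0,20],"grip":32},{"rotation":[0,0,0],"delta_pos":[0,0,38],"grip":32},{"rotation":[0,0,0],"delta_pos":[0,0,50],"grip":32},{"rotation":[0,0,0],"delta_pos":[0,0,55],"grip":32},{"rotation":[0,0,0],"delta_pos":[0,0,55],"grip":32}])

```text
time_s: 11.18
position: [0.6099, -0.0304, 0.1483]
orientation: [[-0.141, -0.885, 0.444], [-0.99, 0.124, -0.067], [0.004, -0.449, -0.894]]
ft_force: [-0.1, 0.6, -0.5]
grip_width: 0.0274
gripper_force: 0.0
```

Emit:
arm_command(increments=[{"rotation":[0,0,0],"delta_pos":[0,0,0],"grip":0},{"rotation":[0,0,0],"delta_pos":[0,0,0],"grip":0},{"rotation":[0,0,0],"delta_pos":[0,0,0],"grip":0},{"rotation":[0,0,0],"delta_pos":[0,0,0],"grip":0},{"rotation":[0,0,0],"delta_pos":[0,0,0],"grip":0}], newtons=45)

```text
time_s: 11.8
position: [0.6095, -0.0301, 0.1478]
orientation: [[-0.141, -0.885, 0.443], [-0.99, 0.125, -0.066], [0.004, -0.448, -0.894]]
ft_force: [-2.9, 1.7, -0.7]
grip_width: 0.0068
gripper_force: 46.2
```

```bash
python3 - <<'E'
from h import *
from station import arm
s=arm.state();print(np.round(s["joint_positions"],3));P,R=tcp((.6623,-.0384),-7.9,.098,7,0);print(go(s,P,R),s["gripper_force"],s["grip_width"])
# tip position in the lid frame
y=np.radians(-7.9);ex=np.array([np.cos(y),np.sin(y),0]);t=np.array(s["position"]);d=t-[.6623,-.0384,.098]
O=np.array(s["orientation"]);tip=d+O[:,2]*.019
print("tcp lid",d@ex*1e3,d[2]*1e3,"tip",tip@ex*1e3,tip[2]*1e3)
E
```

```text
[-0.055  0.126 -0.986  1.666 -0.042 -1.742]
('pos', array([ 0.9,  8.2, 12.2]), 'rot', array([ 1.4, -0.3, -0.1])) 46.193110942840576 0.006799035039183722
tcp lid -53.42249425314124 49.7762239352004 tip -44.909822014557044 32.79018158439262
```

```bash
python3 - <<'E'
from h import *
from station import arm
p=arm.get_image("wrist");a=p["image"]
q=arm.get_image("top");b=q["image"][100:260,300:460];c=arm.get_image("scene");cv2.imwrite("pics/s2.png",c["image"])
cc=c["image"][230:350,230:370]
f=lambda i:cv2.resize(i,(400,300),interpolation=cv2.INTER_CUBIC)
cv2.imwrite("pics/m3.png",np.vstack([np.hstack([f(a),f(a[180:360,220:460])]),np.hstack([f(b),f(cc)])]))
W=world(q)
try: 
  for n,o in lids(q).items(): print(n,np.round(o[0],1),np.round(o[1],1),"yaw %.1f btnz %.4f"%(o[2],o[3]))
except Exception as e: print(e)
E
```

```text
A [663.6 226. ] [89.  88.6] yaw 13.0 btnz 0.1243
B [559.2 369.1] [88.8 88.7] yaw 9.0 btnz 0.1243
C [538.3 105.6] [89.3 88.9] yaw 5.9 btnz 0.1240
D [668.3 -39.5] [88.7 87.8] yaw -7.4 btnz 0.1342
```

View pics/m3.png

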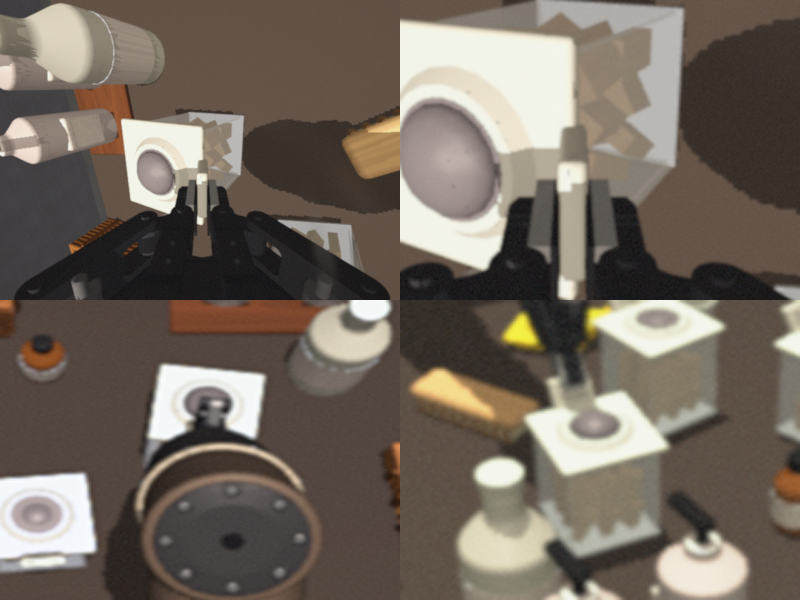

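The wrist view shows the tab held between the pads, at about (570,200) in the upper-right panel. The arm stopped 12 mm short of the target because j5 is near 0 and j4 is at its limit. The pinch still overlaps the tab by about 9 mm. I'll lift gently and watch the force.

Emit:
arm_command(increments=[{"rotation":[0,0,0],"delta_pos":[0,0,0],"grip":0},{"rotation":[0,0,0],"delta_pos":[0,-1,-2],"grip":0},{"rotation":[0,0,0],"delta_pos":[0,-2,-4],"grip":0},{"rotation":[0,0,0],"delta_pos":[0,-3,-6],"grip":0},{"rotation":[0,0,0],"delta_pos":[0,-4,-8],"grip":0}], newtons=65)

```text
time_s: 12.58
position: [0.6089, -0.0308, 0.1561]
orientation: [[-0.143, -0.886, 0.442], [-0.99, 0.126, -0.068], [0.005, -0.447, -0.895]]
ft_force: [-3.0, 0.3, -2.2]
grip_width: 0.0056
gripper_force: 69.0
```

```bash
python3 - <<'E'
from h import *
from station import arm
s=arm.state();print(np.round(s["joint_positions"],3),np.round(s["ft_force"],1),np.round(s["ft_torque"],2))
q=arm.get_image("top");W=world(q)
o=lids(q)["D"];print(np.round(o[0],1),np.round(o[1],1),o[2],o[3])
w=W[120:215,335:430].reshape(-1,3);d=q["depth"][120:215,335:430].ravel();w=w[d>0]
fl=w[(w[:,2]>.10)&(w[:,2]<.15)&(np.hypot(w[:,0]-.668,w[:,1]+.039)<.06)&(np.hypot(w[:,0]-.668,w[:,1]+.039)>.033)&(w[:,0]>.65)]
c=np.linalg.lstsq(np.c_[fl[:,:2]-[.668,-.039],np.ones(len(fl))],fl[:,2],rcond=None)[0];print("flange slope deg",np.degrees(np.arctan(c[:2])),"z",c[2])
c=arm.get_image("scene");p=arm.get_image("wrist");f=lambda i:cv2.resize(i,(400,300),interpolation=cv2.INTER_CUBIC)
cv2.imwrite("pics/m4.png",np.hstack([f(p["image"][180:360,220:460]),f(c["image"][230:350,230:370])]))
E
```

```text
[ 0.127  0.116 -0.963  1.23  -0.131 -1.468] [-3.   0.3 -2.2] [0.42 2.96 0.03]
[708.2 -59.9] [15.2  6.8] -1.1115570068359375 0.1226110929328847
flange slope deg [-3.56837777  0.50314952] z 0.12570273918862718
```

View pics/m4.png

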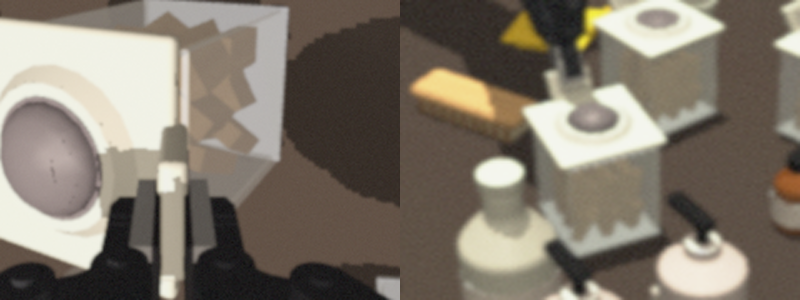

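The lid is rising with the pinch: the flange is up 10 mm and tilted about 3.6°. Continuing the lift.

Emit:
arm_command(increments=[{"rotation":[0,0,0],"delta_pos":[0,-2,-4],"grip":0},{"rotation":[0,0,0],"delta_pos":[0,-4.5,-9],"grip":0},{"rotation":[0,0,0],"delta_pos":[0,-9,-18],"grip":0},{"rotation":[0,0,0],"delta_pos":[0,-16,-32],"grip":0},{"rotation":[0,0,0],"delta_pos":[0,-25,-50],"grip":0},{"rotation":[0,0,0],"delta_pos":[0,-36,-72],"grip":0},{"rotation":[0,0,0],"delta_pos":[0,-48,-96],"grip":0},{"rotation":[0,0,0],"delta_pos":[0,-54,-108],"grip":0},{"rotation":[0,0,0],"delta_pos":[0,-54,-108],"grip":0}])

```text
time_s: 13.85
position: [0.6107, -0.0301, 0.2796]
orientation: [[-0.143, -0.883, 0.446], [-0.99, 0.126, -0.067], [0.003, -0.451, -0.892]]
ft_force: [-0.4, 0.3, -1.1]
grip_width: 0.0061
gripper_force: 68.9
```

```bash
python3 - <<'E'
from h import *
from station import arm
s=arm.state();print(np.round(s["joint_positions"],3),np.round(s["ft_force"],1),np.round(s["ft_torque"],2))
q=arm.get_image("top");W=world(q);p=arm.get_image("wrist");c=arm.get_image("scene")
f=lambda i:cv2.resize(i,(400,300),interpolation=cv2.INTER_CUBIC)
cv2.imwrite("pics/m5.png",np.hstack([f(p["image"]),f(c["image"][170:350,200:440])]))
# lid plane in tool frame from wrist depth
Wp=world(p);O=np.array(s["orientation"]);T=(Wp-s["position"])@O
hsv=cv2.cvtColor(p["image"],cv2.COLOR_BGR2HSV)
for d in arm.silhouettes(p,"lid_d")[:4]:
    m=cv2.erode(d["region"].astype(np.uint8),np.ones((5,5)))>0
    m&=(p["depth"]>0)
    w=Wp[m];print(d["confidence"],d["centre"],w.mean(0),m.sum())
    if abs(w[:,2].mean()-.24)<.06:
        g=w[(hsv[m][:,2]>190)&(hsv[m][:,1]<60)]
        for k in range(5):
            ce=np.median(g,0);u,sv,vt=np.linalg.svd(g-g.mean(0),full_matrices=False);n=vt[2]*np.sign(vt[2][2])
            r=(g-g.mean(0))@n;g=g[abs(r)<max(.0015,np.std(r)*1.5)]
        print("n",n,len(g),np.std(r),"centre",g.mean(0), "tilt",np.degrees(np.arccos(n[2])),"n in tool",O.T@n)
E
```

```text
[ 0.382 -0.01  -0.63   0.428 -0.582 -0.84 ] [-0.4  0.3 -1.1] [ 0.27  1.71 -0.01]
0.78 [260.3, 257.7] [ 0.65941933 -0.05056553  0.25471419] 15157
n [ 0.03113682 -0.00649625  0.99949402] 7292 0.0004983707111601373 centre [ 0.66649333 -0.05724876  0.24925474] tilt 1.8227300911596478 n in tool [ 0.00450296 -0.47932193 -0.8776276 ]
0.62 [540.3, 372.7] [0.521606   0.08613942 0.12170496] 7345
```

View pics/m5.png

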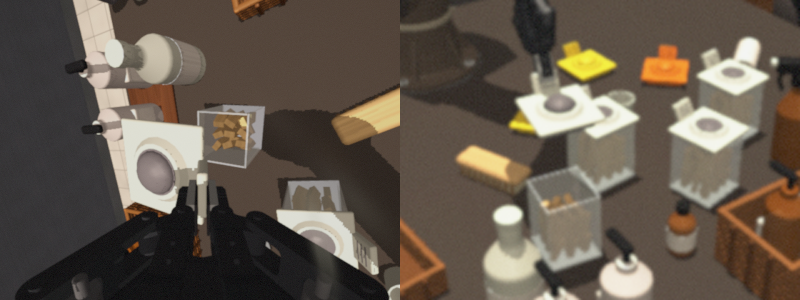

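The lid hangs nearly level in the pinch and the canister is open below it, with the lid at (155,165) in the wrist panel. Next I'll work out the carry and re-check the basket.

```bash
python3 - <<'E'
from h import *
from station import arm
s=arm.state()
R=pose(-82,28.6)
print(go(s,[.563,-.335,.26],R),s["orientation"])
p=load("pics/top0.npz");im=p["image"]
# basket: dark-free outline; fit 4 outer edges
hsv=cv2.cvtColor(im,cv2.COLOR_BGR2HSV)
m=((hsv[...,1]>140)&(hsv[...,0]<14)&(hsv[...,2]>70)).astype(np.uint8);m[:,:445]=0;m[:,592:]=0;m[:150]=0;m[272:]=0
m=cv2.morphologyEx(cv2.morphologyEx(m,cv2.MORPH_CLOSE,np.ones((5,5))),cv2.MORPH_OPEN,np.ones((5,5)))
c=max(cv2.findContours(m,0,2)[0],key=cv2.contourArea)
h=cv2.approxPolyDP(cv2.convexHull(c),6,True)[:,0];print(h.tolist(),[atz(p,x,.045)[:2].round(3).tolist() for x in h])
E
```

```text
('pos', array([308. ,  10.1,  15. ]), 'rot', array([ 1.6, 34. , 65.5])) [[-0.14257598 -0.8855906   0.44204229]
 [-0.9897738   0.12555258 -0.06770796]
 [ 0.00446198 -0.44717541 -0.89443515]]
[[570, 163], [588, 245], [468, 261], [458, 176]] [[0.68, -0.48], [0.489, -0.505], [0.452, -0.233], [0.647, -0.22]]
```

Emit:
arm_command(increments=[{"rotation":[0,4,7],"delta_pos":[25,1,1],"grip":0},{"rotation":[0,8,16],"delta_pos":[65,2,3],"grip":0},{"rotation":[1,12.5,24],"delta_pos":[110,4,5],"grip":0},{"rotation":[1,17,32.5],"delta_pos":[155,5,7],"grip":0},{"rotation":[1,21,41],"delta_pos":[200,7,10],"grip":0},{"rotation":[1,25.5,49],"delta_pos":[245,8,12],"grip":0},{"rotation":[1.5,29.5,57],"delta_pos":[280,9,14],"grip":0},{"rotation":[1.5,34,65.5],"delta_pos":[302,10,15],"grip":0},{"rotation":[1.5,34,65.5],"delta_pos":[308,10,15],"grip":0},{"rotation":[1.5,34,65.5],"delta_pos":[308,10,15],"grip":0},{"rotation":[1.5,34,65.5],"delta_pos":[308,10,15],"grip":0}])

```text
time_s: 15.42
position: [0.5634, -0.3341, 0.2608]
orientation: [[-0.99, -0.125, 0.068], [-0.142, 0.87, -0.473], [-0.0, -0.478, -0.879]]
ft_force: [0.1, 0.5, -1.3]
grip_width: 0.0058
gripper_force: 68.8
```

```bash
python3 - <<'E'
from h import *
from station import arm
s=arm.state();print(np.round(s["joint_positions"],3),np.round(s["ft_force"],1),np.round(s["position"],4))
p=arm.get_image("wrist");c=arm.get_image("scene")
f=lambda i:cv2.resize(i,(400,300),interpolation=cv2.INTER_CUBIC)
cv2.imwrite("pics/m6.png",np.hstack([f(p["image"]),f(c["image"][200:440,20:340])]))
Wp=world(p);O=np.array(s["orientation"]);hsv=cv2.cvtColor(p["image"],cv2.COLOR_BGR2HSV)
for d in arm.silhouettes(p,"lid_d")[:1]:
    m=cv2.erode(d["region"].astype(np.uint8),np.ones((5,5)))>0
    m&=(p["depth"]>0);g=Wp[m];print(d["confidence"],g.mean(0));g=g[(hsv[m][:,2]>190)&(hsv[m][:,1]<60)]
    for k in range(5):
        u,sv,vt=np.linalg.svd(g-g.mean(0),full_matrices=False);n=vt[2]*np.sign(vt[2][2])
        r=(g-g.mean(0))@n;g=g[abs(r)<max(.0015,np.std(r)*1.5)]
    print("n",n,len(g),"flange pt",g.mean(0),"tilt",np.degrees(np.arccos(n[2])),"n tool",O.T@n)
    z=np.median(g[:,2]);a=g[:,:2]*1000;print(cv2.minAreaRect(a.astype(np.float32)))
P=np.array([.563,-.335,.0546]);R=pose(-82,28.6);print(go(s,P,R))
E
```

```text
[-0.028  0.196 -0.522  0.659 -0.877 -1.837] [ 0.1  0.5 -1.3] [ 0.5634 -0.3341  0.2608]
0.93 [ 0.5582264  -0.38670628  0.23906239]
n [-0.00621442 -0.00153158  0.99997952] 7539 flange pt [ 0.55383558 -0.39383578  0.23381331] tilt 0.3667169722047224 n tool [ 0.00617407 -0.47816646 -0.87824753]
((569.4686889648438, -392.7861022949219), (86.72348022460938, 87.83396911621094), 8.355770111083984)
('pos', array([  0.5,  97.8, 181.6]), 'rot', array([0.1, 0.1, 0.1]))
```

View pics/m6.png

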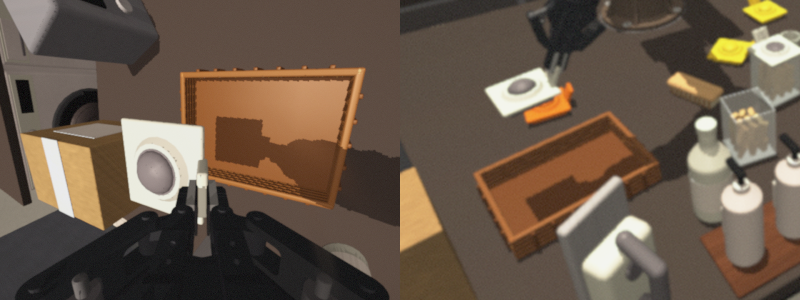

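The lid is level and clear of the walls in plan, centred at about (0.570, −0.393). Lowering part-way and checking joint margins.

Emit:
arm_command(increments=[{"rotation":[0,0,0],"delta_pos":[0,10,18],"grip":0},{"rotation":[0,0,0],"delta_pos":[0,24,44],"grip":0},{"rotation":[0,0,0],"delta_pos":[0,40,73],"grip":0},{"rotation":[0,0,0],"delta_pos":[0,55,101],"grip":0},{"rotation":[0,0,0],"delta_pos":[0,62,114],"grip":0},{"rotation":[0,0,0],"delta_pos":[0,62,114],"grip":0}])

```text
time_s: 16.32
position: [0.5629, -0.3344, 0.1301]
orientation: [[-0.99, -0.125, 0.065], [-0.141, 0.87, -0.473], [0.002, -0.477, -0.879]]
ft_force: [-0.1, 0.3, -1.7]
grip_width: 0.0062
gripper_force: 68.9
```

```bash
python3 - <<'E'
from h import *
from station import arm
s=arm.state();print(np.round(s["joint_positions"],3));P=np.array([.563,-.3345,.050]);R=pose(-82,28.6);print(go(s,P,R))
E
```

```text
[-0.101  0.323 -0.736  0.95  -0.607 -2.151]
('pos', array([-0.2, 38.1, 70.4]), 'rot', array([ 0.1, -0.1,  0.1]))
```

Emit:
arm_command(increments=[{"rotation":[0,0,0],"delta_pos":[0,7,13],"grip":0},{"rotation":[0,0,0],"delta_pos":[0,15,28],"grip":0},{"rotation":[0,0,0],"delta_pos":[0,23,42],"grip":0},{"rotation":[0,0,0],"delta_pos":[0,30,54],"grip":0},{"rotation":[0,0,0],"delta_pos":[0,34,62],"grip":0},{"rotation":[0,0,0],"delta_pos":[0,35.5,65],"grip":0},{"rotation":[0,0,0],"delta_pos":[0,36.5,67],"grip":0},{"rotation":[0,0,0],"delta_pos":[0,36.5,67],"grip":0}])

```text
time_s: 17.32
position: [0.564, -0.3345, 0.0553]
orientation: [[-0.99, -0.123, 0.068], [-0.14, 0.87, -0.473], [-0.001, -0.478, -0.878]]
ft_force: [0.1, -0.1, -0.8]
grip_width: 0.0059
gripper_force: 68.8
```

Emit:
arm_command(increments=[{"rotation":[0,0,0],"delta_pos":[0,0.7,1.3],"grip":0},{"rotation":[0,0,0],"delta_pos":[0,1.4,2.6],"grip":0},{"rotation":[0,0,0],"delta_pos":[0,1.9,3.5],"grip":0},{"rotation":[0,0,0],"delta_pos":[0,1.9,3.5],"grip":0}])

```text
time_s: 17.82
position: [0.5639, -0.3345, 0.0511]
orientation: [[-0.99, -0.123, 0.068], [-0.14, 0.87, -0.473], [-0.001, -0.478, -0.878]]
ft_force: [0.1, 1.8, 3.0]
grip_width: 0.006
gripper_force: 69.4
```

Emit:
arm_command(increments=[{"rotation":[0,0,0],"delta_pos":[0,0.4,0.7],"grip":0},{"rotation":[0,0,0],"delta_pos":[0,0.4,0.7],"grip":0}])

```text
time_s: 18.08
position: [0.5641, -0.3346, 0.051]
orientation: [[-0.99, -0.123, 0.068], [-0.14, 0.869, -0.474], [-0.001, -0.479, -0.878]]
ft_force: [-3.1, 3.8, 8.4]
grip_width: 0.0061
gripper_force: 70.3
```

Emit:
arm_command(increments=[{"rotation":[0,0,0],"delta_pos":[0,0,0],"grip":12},{"rotation":[0,0,0],"delta_pos":[0,0,0],"grip":20},{"rotation":[0,0,0],"delta_pos":[0,0,0],"grip":30},{"rotation":[0,0,0],"delta_pos":[0,0,0],"grip":30}])

```text
time_s: 18.58
position: [0.5636, -0.3345, 0.0498]
orientation: [[-0.99, -0.123, 0.067], [-0.14, 0.87, -0.473], [0.0, -0.478, -0.879]]
ft_force: [-0.2, 0.2, 0.2]
grip_width: 0.0256
gripper_force: 0.0
```

Emit:
arm_command(increments=[{"rotation":[0,0,0],"delta_pos":[0,0,-10],"grip":30},{"rotation":[0,0,0],"delta_pos":[0,0,-30],"grip":30},{"rotation":[0,0,0],"delta_pos":[0,0,-60],"grip":30},{"rotation":[0,0,0],"delta_pos":[0,-60,-110],"grip":30},{"rotation":[0,0,0],"delta_pos":[0,-110,-170],"grip":30},{"rotation":[0,0,0],"delta_pos":[0,-110,-220],"grip":30},{"rotation":[0,0,0],"delta_pos":[0,-110,-220],"grip":30},{"rotation":[0,0,0],"delta_pos":[0,-110,-220],"grip":30}])

```text
time_s: 19.58
position: [0.5627, -0.3258, 0.2964]
orientation: [[-0.99, -0.122, 0.069], [-0.14, 0.87, -0.473], [-0.002, -0.478, -0.878]]
ft_force: [0.0, -0.3, -0.0]
grip_width: 0.0256
gripper_force: 0.0
```

```bash
python3 - <<'E'
from h import *
from station import arm
s=arm.state();print(s["time_s"],np.round(s["position"],3),np.round(s["ft_force"],1))
p=arm.get_image("wrist");c=arm.get_image("scene");q=arm.get_image("top")
f=lambda i:cv2.resize(i,(400,300),interpolation=cv2.INTER_CUBIC)
cv2.imwrite("pics/m7.png",np.vstack([np.hstack([f(p["image"]),f(c["image"][200:440,20:340])]),np.hstack([f(q["image"]),f(q["image"][130:280,430:630])])]))
Wp=world(p);hsv=cv2.cvtColor(p["image"],cv2.COLOR_BGR2HSV)
for im,nm in((p,"wrist"),(q,"top")):
  Wp=world(im);hsv=cv2.cvtColor(im["image"],cv2.COLOR_BGR2HSV)
  m=(hsv[...,2]>170)&(hsv[...,1]<70)&(np.hypot(Wp[...,0]-.57,Wp[...,1]+.395)<.07)&(Wp[...,2]<.03)&(Wp[...,2]>.012)
  g=Wp[m]
  if len(g)<50: print(nm,len(g));continue
  A=np.c_[g[:,:2]-[.57,-.395],np.ones(len(g))];k=np.linalg.lstsq(A,g[:,2],rcond=None)[0]
  print(nm,len(g),"flange z",k[2],"slope",np.degrees(k[:2]),cv2.minAreaRect((g[:,:2]*1000).astype(np.float32)))
  for d in arm.tip_of(im,"can_d")[:5]: print(np.round(d["centre"]),d["confidence"],atz(im,d["centre"],0).round(3))
try:
  for n,o in lids(q).items(): print(n,np.round(o[0],1),np.round(o[1],1),"yaw %.1f btnz %.4f"%(o[2],o[3]))
except Exception as e: print(e)
E
```

```text
19.575 [ 0.563 -0.326  0.296] [ 0.  -0.3 -0. ]
wrist 3838 flange z 0.024774461903934307 slope [0.10623278 0.12872813] ((571.52685546875, -393.69964599609375), (90.0654296875, 89.84566497802734), 8.247326850891113)
top 1087 flange z 0.024077724411707295 slope [-0.07370433  0.23598471] ((571.7275390625, -395.0943908691406), (91.00018310546875, 93.34104919433594), 8.666741371154785)
[377. 175.] 0.96 [ 0.662 -0.04   0.   ]
[200. 215.] 0.91 [0.562 0.37  0.   ]
[314. 226.] 0.64 [0.539 0.108 0.   ]
[264. 173.] 0.56 [0.664 0.226 0.   ]
max() iterable argument is empty
```

View pics/m7.png

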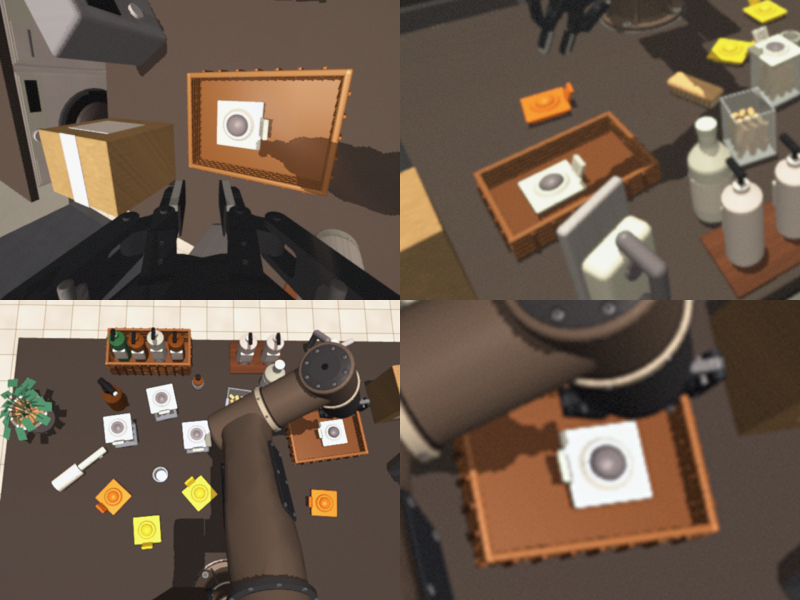

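The lid lies flat on the basket floor at (235,122) in the wrist panel, with its flange at 24 mm and button up. Can_d stands where it was and the gripper is clear. Handing in.

```bash
python3 -c "
from station import arm
print(arm.close_job())"
```

```text
the job is handed in; nothing more can be done
None
```

I pressed all four buttons fully home: three latched and those canisters stand closed with the button down, while canister D's (rightmost in the top view) came back up, so its lid now lies flat, button up, on the basket floor; job handed in (about 20 s of the 64 s used).

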